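Tip a pile of sample plates into the tray and fan them against the register bar

ROBOT

A 6-joint arm with a two-finger parallel gripper is mounted at the origin on a cart in front of the work surface, level with it; the furniture and walls round the work are solid. World frame = base frame: x ahead of the robot, y to its left, z up, the work surface at z = 0. Lengths are in m, angles in degrees, forces in N, time in s.
With the tool pointing down it reaches from about 0.325 to 0.9 m from the base axis. Payload 6.1 kg.
Tool frame: the origin (TCP) lies at the very end of the fingers, on their centre line; the grasp point (between the pads) lies 19 mm behind it (arm.grip_depth is the distance from the TCP to the grasp point, in m); z points along the fingers, y is the direction in which the jaws open and shut (so a half turn about z gives the same grasp; the last joint's range is limited). The gripper opens to 85 mm and grips with 20 to 120 N. Pads are 22 mm wide; open, the fingers measure 114 mm over their backs; the gripper's body (76 mm by 85 mm) begins 54 mm behind the grasp point. The pads swing forward as they close: fully open they stand 13 mm farther back than shut.
Start: joints at [68.692, 12.628, 87.462, -0, 79.91, -7.225], TCP at [0.152, 0.606, 0.231] pointing down, gripper open.
Joint ranges: [-170.65, 170.65], [-52.31, 119.04], [5.05, 147.46], [-71.25, 251.25], [11.57, 151.72], [-153.62, 153.62]. Speed limits (degrees/s): [147.25, 147.25, 172.46, 180, 180, 180].

INTERFACE

Orientations are given as a 3x3 rotation matrix whose columns are the frame's x, y, z axes.
In Python, from plant import arm gives the robot as it stands. The module is installed in compiled form; this text tells all that it offers.
- The arm moves only by the tool carry_out, never from a script. Its argument "deltas" is a list of rows, each a list of 7 numbers: the opening in per cent of the stroke, from 0 (shut) to 100 (fully open), then the shift along the tool's x, y, z in units of 40 mm (1.0 is 40 mm), then the turn, a rotation vector about the tool's x, y, z in units of 6 degrees (1.0 is 6 degrees). A call has exactly 8 rows; each row shifts and turns the commanded pose from where the row before left it, along the tool's axes as they then stand; what a row does not reach is not made up. A row lasts 1/10 s, in which the tool goes at most 50 mm and 8.59 degrees, less where a joint would pass 70% of its speed; a pose out of reach is approached as far as the arm can. A call is refused whole if a number of a shift passes 1 or a number of a turn 1, either way. A call with a gripper value outside its range is refused whole. The fingers move at their own pace and stop on an object; "squeeze" is the grip in N (left out, the last holds). Time passes only in rows, so rows that do not move let the fingers close, or fill a call up. It gives the time, the measured TCP pose, the force and the opening at its end, in the units of the state.
- arm.get_state(): the state, without advancing time (a new reading comes with each control period).
- arm.capture(name): name is "scene" or "top"; returns a dict with "pixels" (480x640x3 uint8, red, green, blue), "fov_y" (degrees; the focal length in pixels is half the picture's height over the tangent of half this angle, whatever the lens; pixels are square), "cx", "cy" (the principal point, pixels), "extrinsics" (4x4, takes a point from world to camera coordinates). Camera axes: x right, y down, z forward; pixel columns grow to the right and rows downward; lengths in m; the calibration is good to about 2 mm. A picture is of the moment at which its call begins. There is no depth.
- arm.finish_job(): hands the job in, once; it reports no verdict.
The state is a dict: "time_s": time; "q": joint angles; "qvel": joint speeds; "joint_efforts": joint torques, N m; "tcp_pos": TCP position; "tool_rot": TCP orientation; "wrist_force": force on the tool from outside, world axes, zero at the start; "wrist_torque": the same for the moment, N m; "finger_gap": opening from 0.0 (shut) to 1.0 (fully open).
Only numpy, scipy, OpenCV 4.12 (cv2) and the standard library are available. Lean on these libraries where they do the work, as an engineer would, in place of code of your own. Each camera call takes 0.05 s, during which the arm holds its last target. There are 200 camera calls.

TASK

Lift the hinged tip tray by its handle until the whole pile of sample plates has slid out onto the fixed tray, then lower the tip tray gently back down. Push the plates along the fixed tray until the bottom plate rests against the low register bar, and shingle them into a straight, even fan so that the marking strip of every plate shows: each plate stepped about 15 mm further along the tray than the one under it. Leave the bottle, the vial and the roll of tape beside the tray where they are.

Things in the scene. Friction and masses are not known exactly. Their poses are not given: they have to be found in the camera images.
- tray: Fixed aluminium tray. Origin on the bench under the hinge line, midway across; x along the tray, away from the tip tray; z up. Fixed part x 0 to 186 mm: slick white floor at z = 13.5 mm, 78 mm clear between side walls (4 mm thick, tops at z = 36 mm), end wall at x = 184 mm. Tip tray at x -92 to 0 mm. A microscope up to 0.35 m high stands to the tray's right, straight ahead of the robot.
- tray_bar (a point): Middle of the lower edge of the register bar's near face, on the liner of the fixed tray (x = 112 mm, z = 13.5 mm in the tray's frame); axes as the tray's. The bar is a fixed steel strip right across the tray, 6 mm wide along x and only 5 mm high: it stops the bottom plate of the pile, the upper plates pass over it.
- tip_tray (a joint): Hinge of the tip tray, rad: 0 = down, its floor level at z = 14 mm; grows as the handle end is lifted, to 0.7; falls if let go. Side walls to z = 36 mm at x -18 to -92 mm, rear wall (inner face x = -88 mm), open front at the hinge. Lifted slowly, the pile starts to creep at about 0.1 rad and slides off more or less as one block between 0.2 and 0.45 rad. Tip tray 0.25 kg, pile 0.45 kg.
- hinge (a point): Middle of the tip tray's hinge axis, which runs along the tray's y at x = 0, z = 14 mm in the tray's frame; axes as the tray's. Lifting turns the tip tray about +y.
- handle (a point): Middle of the tip tray's handle: a round black rod 14 mm thick that sticks out 40 mm to the rear along the tip tray's -x, nothing beneath it; this point is 118 mm from the hinge line along x and, when down, 32 mm above the bench. Turns with the tip tray.
- plate1_mid (a point): Bottom plate of the ragged pile on the tip tray. Aluminium plate 76 mm (x, along the tray) by 70 mm (y) by 8 mm, 0.11 kg, dark chip in a recess, 1 drilled mark in the 17 mm strip along its -x edge. Point at its centre, 4 mm under its top. Undersides and liner are slick (friction about 0.09), plate on plate grips much better (about 0.7).
- plate2_mid (a point): Second (on the bottom one) plate of the ragged pile on the tip tray. Aluminium plate 76 mm (x, along the tray) by 70 mm (y) by 8 mm, 0.11 kg, dark chip in a recess, 2 drilled marks in the 17 mm strip along its -x edge. Point at its centre, 4 mm under its top. Undersides and liner are slick (friction about 0.09), plate on plate grips much better (about 0.7).
- plate3_mid (a point): Third plate of the ragged pile on the tip tray. Aluminium plate 76 mm (x, along the tray) by 70 mm (y) by 8 mm, 0.11 kg, dark chip in a recess, 3 drilled marks in the 17 mm strip along its -x edge. Point at its centre, 4 mm under its top. Undersides and liner are slick (friction about 0.09), plate on plate grips much better (about 0.7).
- plate4_mid (a point): Top plate of the ragged pile on the tip tray. Aluminium plate 76 mm (x, along the tray) by 70 mm (y) by 8 mm, 0.11 kg, dark chip in a recess, 4 drilled marks in the 17 mm strip along its -x edge. Point at its centre, 4 mm under its top. Undersides and liner are slick (friction about 0.09), plate on plate grips much better (about 0.7).
- solvent_bottle: White dropper bottle, 36 mm across, 94 mm high, standing beside the tray; origin under its middle.
- vial_a: Glass vial with a black cap, 23 mm across, 52 mm high, standing beside the tray; origin under its middle.
- tape_roll: Roll of tape lying flat, 62 mm across, 20 mm high, beside the tray; origin under its middle.

How it is judged:
By the outcome, as a careful person would: the job done as asked, in the order asked, and still so for the second after the job is handed in, with the robot touching nothing.
It also fails if it takes over 54 s, if anything falls off the work surface, if the arm or the gripper's body presses on something with over 40 N, if the wrist force passes 120 N, or if a joint passes its speed limit or range.

## Working session

There is one attempt and no reset: what is moved stays moved. The work goes in short steps, Python scripts to look and compute and a tool call to move; the robot and the scene stay as the last step left them, time stands still between calls to the robot, and variables do not carry over. Pictures are saved under pics/ and viewed, about 8 in all and at most 12, crops included, and the job is handed in when it is done.

Besides the shell and the picture viewer there is one more tool, called after "Emit:" as name(argument=value, ...), one argument or row to a line, values as JSON. carry_out: Moves the arm, as the interface text tells. Its arguments: {"type":"object","properties":{"deltas":{"type":"array"},"squeeze":{"type":"number"}},"required":["deltas"]}

```bash
mkdir -p pics; cat > h.py <<'E'
import numpy as np, cv2
from plant import arm
def cap(n):
    c=arm.capture(n); c['f']=240/np.tan(np.radians(c['fov_y']/2)); return c
def ray(c,u,v,z):
    E=np.array(c['extrinsics']);R=E[:3,:3];o=-R.T@E[:3,3]
    d=R.T@np.array([(u-c['cx'])/c['f'],(v-c['cy'])/c['f'],1]); return o+d*(z-o[2])/d[2]
def proj(c,p):
    E=np.array(c['extrinsics']);q=E[:3,:3]@np.array(p)+E[:3,3];return c['f']*q[0]/q[2]+c['cx'],c['f']*q[1]/q[2]+c['cy']
def save(c,n,crop=None,s=1):
    im=c['pixels'][:,:,::-1]
    if crop: im=im[crop[1]:crop[3],crop[0]:crop[2]]
    cv2.imwrite('pics/'+n,cv2.resize(im,None,fx=s,fy=s,interpolation=cv2.INTER_CUBIC))
E
python3 - <<'E'
from h import *
for n in('scene','top'):
    c=cap(n);save(c,n+'0.png');E=np.array(c['extrinsics']);print(n,c['f'],c['cx'],c['cy'],(-E[:3,:3].T@E[:3,3]).round(3),E[:3,:3].round(2).tolist())
s=arm.get_state();print(np.round(s['tool_rot'],3),s['tcp_pos'],s['finger_gap'],arm.grip_depth)
E
```

```text
scene 596.8558000197854 325.83781099203594 238.23939600631155 [ 0.052 -0.009  0.782] [[0.64, -0.77, -0.01], [-0.61, -0.5, -0.61], [0.47, 0.4, -0.79]]
top 478.7064056444161 317.0240227885695 244.390053777675 [0.317 0.367 0.874] [[-0.02, -1.0, 0.02], [-0.98, 0.01, -0.18], [0.18, -0.02, -0.98]]
[[-0.97   0.243 -0.001]
 [ 0.243  0.97  -0.002]
 [ 0.    -0.002 -1.   ]] [0.15188566 0.60570814 0.23028949] 0.9962635827817445 0.0187
```

View pics/scene0.png

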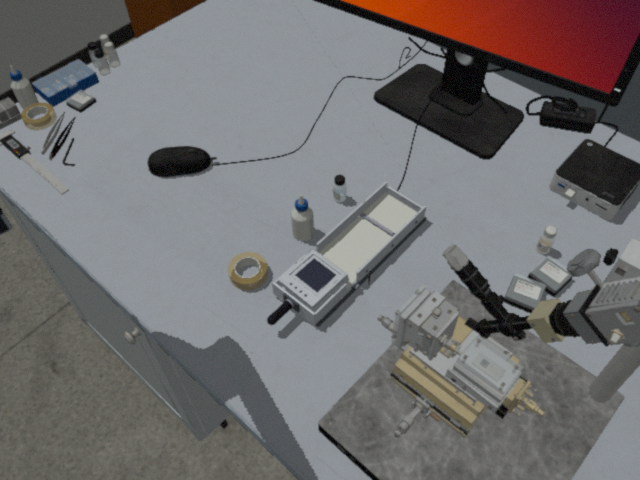

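View pics/top0.png

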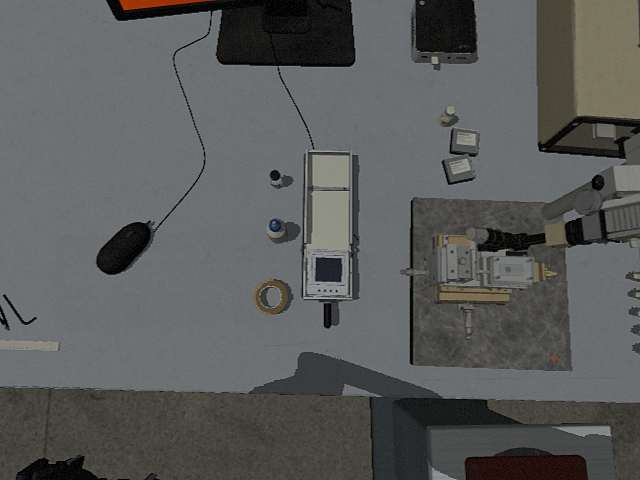

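Scene view: the tip tray with pile is at about (315,280), its handle at (283,312), the bar at (378,228), tape, bottle and vial to the left. Top view: tray between (305,151) and (351,299), handle to (327,326), tray x nearly along world x. Next I'll measure the tray frame.

```bash
python3 - <<'E'
from h import *
c=cap('top'); d=cap('scene')
a=cv2.resize(c['pixels'][140:340,285:371,::-1],None,fx=3,fy=3,interpolation=cv2.INTER_CUBIC)
b=cv2.resize(d['pixels'][180:330,260:430,::-1],None,fx=3,fy=3,interpolation=cv2.INTER_CUBIC)
o=np.zeros((600,258+510,3),np.uint8);o[:,:258]=a;o[:450,258:]=b;cv2.imwrite('pics/c1.png',o)
# handle mask in top
g=c['pixels'].max(2); m=np.zeros_like(g); m[303:335,315:340]=(g[303:335,315:340]<50)
n,l,st,ce=cv2.connectedComponentsWithStats(m); i=1+np.argmax(st[1:,4]); ys,xs=np.where(l==i)
print('handle',st[i],ce[i]); 
P=np.array([ray(c,u,v,.032) for u,v in zip(xs,ys)]);
print(P.mean(0),cv2.fitLine(P[:,:2].astype(np.float32),cv2.DIST_L2,0,.01,.01).ravel())
for k in [(305,151),(353,151),(303,299),(351,299)]: print(k,ray(c,*k,.036))
for r in (170,215,230,240,285): print(r,c['pixels'][r,296:362].mean(1).astype(int).tolist())
print([int(x) for x in c['pixels'][145:200,330].mean(1)]);print([int(x) for x in c['pixels'][285:335,327].mean(1)])
E
```

```text
handle [324 303   8  25 191] [327.38219895 314.68062827]
[0.34792479 0.335854   0.032     ] [ 0.9994439 -0.0333453  0.3479248  0.335854 ]
(305, 151) [0.64762553 0.37159453 0.036     ]
(353, 151) [0.64680404 0.28282075 0.036     ]
(303, 299) [0.37543582 0.3780072  0.036     ]
(351, 299) [0.37424178 0.29422885 0.036     ]
170 [113, 110, 111, 108, 111, 112, 119, 93, 36, 113, 157, 103, 58, 74, 75, 66, 116, 146, 140, 139, 140, 138, 138, 141, 141, 140, 141, 138, 138, 139, 142, 138, 135, 138, 138, 140, 140, 138, 142, 139, 140, 138, 139, 138, 139, 138, 140, 137, 140, 138, 142, 141, 129, 93, 119, 128, 66, 43, 57, 59, 59, 60, 49, 89, 113, 115]
215 [110, 111, 109, 111, 111, 115, 94, 41, 83, 137, 115, 65, 71, 76, 72, 69, 114, 147, 142, 140, 139, 139, 144, 142, 135, 142, 139, 141, 140, 140, 141, 141, 139, 142, 144, 141, 141, 143, 141, 142, 140, 139, 140, 140, 140, 139, 139, 140, 140, 139, 139, 143, 125, 79, 124, 135, 60, 44, 61, 54, 61, 55, 91, 114, 107, 109]
230 [59, 56, 58, 55, 85, 118, 88, 24, 119, 150, 103, 62, 80, 70, 76, 70, 118, 144, 144, 140, 143, 141, 144, 138, 141, 141, 141, 144, 139, 1
[... 602 characters left out ...]
61, 159, 157, 149, 150, 146, 150, 151, 153, 134, 119, 113, 115, 107, 114, 123, 125, 124, 127, 119, 108, 103, 96, 78, 66, 65, 63, 78, 129, 154, 131, 86, 40, 124, 141, 64, 49, 56, 57, 56, 61, 50, 90, 115, 109]
[108, 108, 110, 111, 105, 116, 162, 42, 58, 64, 130, 142, 140, 137, 136, 138, 141, 136, 139, 141, 136, 140, 142, 137, 141, 138, 140, 138, 139, 139, 136, 140, 141, 138, 137, 141, 139, 143, 141, 138, 141, 141, 108, 100, 103, 49, 151, 143, 140, 139, 139, 138, 138, 142, 139]
[119, 148, 142, 145, 150, 154, 149, 135, 142, 157, 121, 49, 139, 165, 31, 41, 50, 119, 39, 15, 20, 30, 31, 23, 29, 27, 30, 22, 24, 30, 23, 26, 23, 32, 29, 27, 27, 25, 24, 32, 17, 12, 11, 63, 122, 114, 111, 112, 108, 110]
```

View pics/c1.png

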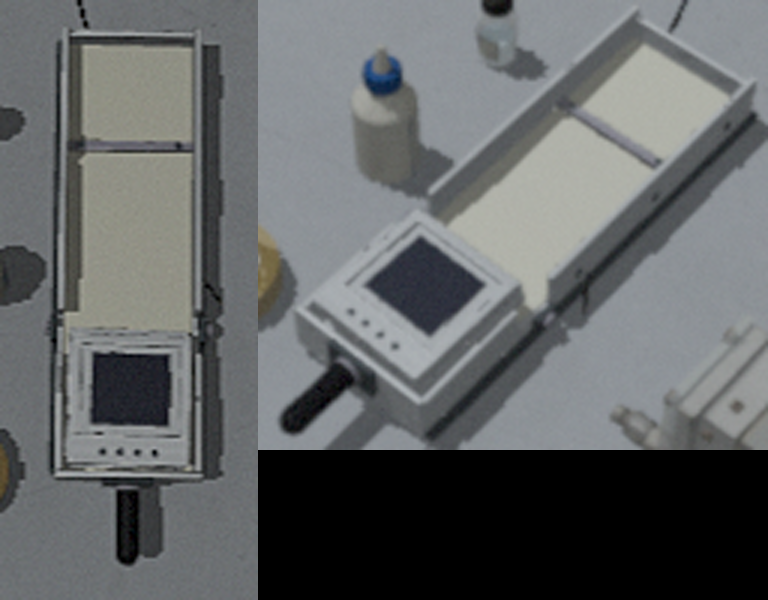

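```bash
python3 - <<'E'
from h import *
c=cap('top')
for n,u,v,z,x in[('far',328.5,150.4,.036,.186),('bar',328.3,190.8,.0135,.112),('rear',327.2,299,.036,-.092),('hend',327.4,328,.030,-.132)]:
    p=ray(c,u,v,z);print(n,p.round(4),'origin x',round(p[0]-x,4))
for r,l,R in[(170,304.7,352),(215,304,352),(240,303.6,352),(285,302.6,352)]:
    a=ray(c,l,r,.036);b=ray(c,R,r,.036);print(r,((a+b)/2).round(4),a[1]-b[1])
d=cap('scene')
# scene checks: pixel of crop /3+offset
for n,u,v,z in[('rearL',298,310,.036),('rearR',422,403,.036),('farL',637,10,.036),('farR',754,86,.036),('hinge',545,300,.014)]:
    print(n,ray(d,(u-258)/3+260,v/3+180,z).round(4))
E
```

```text
far [0.6484 0.3281 0.036 ] origin x 0.4624
bar [0.5777 0.329  0.0135] origin x 0.4657
rear [0.3748 0.3358 0.036 ] origin x 0.4668
hend [0.325  0.3362 0.03  ] origin x 0.457
170 [0.6105 0.3291 0.036 ] 0.08681231030690456
215 [0.5256 0.3314 0.036 ] 0.08654154980823814
240 [0.4797 0.3327 0.036 ] 0.08641502530672357
285 [0.3993 0.3351 0.036 ] 0.08668391875098047
rearL [0.3778 0.3759 0.036 ]
rearR [0.3763 0.2932 0.036 ]
farL [0.6499 0.3658 0.036 ]
farR [0.6443 0.2825 0.036 ]
hinge [0.4727 0.2928 0.014 ]
```

Emit:
carry_out(
  deltas=[
    [50,0,0,0.3,0,0,-0.7],
    [50,0,0,0.3,0,0,-0.7],
    [50,0,0,0.3,0,0,-0.65],
    [50,-0.5,-0.66,0.2,0,0,0],
    [50,-0.5,-0.66,0.2,0,0,0],
    [50,-0.5,-0.66,0.2,0,0,0],
    [50,-0.5,-0.66,0.2,0,0,0],
    [50,-0.5,-0.66,0.2,0,0,0],
  ],
  squeeze=40,
)

```text
time_s: 1.1
tcp_pos: [0.2485, 0.4701, 0.155]
tool_rot: [[-1.0, 0.031, 0.0], [0.031, 1.0, 0.0], [-0.0, 0.0, -1.0]]
wrist_force: [-0.1, 0.2, 1.1]
finger_gap: 0.499
```

Emit:
carry_out(
  deltas=[
    [50,-0.5,-0.66,0.2,0,0,0],
    [50,-0.5,-0.66,0.2,0,0,0],
    [50,-0.5,-0.66,0.2,0,0,0],
    [50,-0.5,-0.66,0.2,0,0,0],
    [50,-0.5,-0.66,0.2,0,0,0],
    [50,0,0,0,0,0,0],
    [50,0,0,0,0,0,0],
    [50,0,0,0,0,0,0],
  ],
)

```text
time_s: 1.9
tcp_pos: [0.3436, 0.3369, 0.1157]
tool_rot: [[-1.0, 0.031, 0.0], [0.031, 1.0, 0.001], [-0.0, 0.001, -1.0]]
wrist_force: [-0.2, -0.8, -0.0]
finger_gap: 0.497
```

```bash
cat >> h.py <<'E'
O=np.array([.465,.333,0]);a=-.030;T=np.array([[np.cos(a),-np.sin(a),0],[np.sin(a),np.cos(a),0],[0,0,1]])
def tr(p): return T.T@(np.array(p)-O)
def st():
    s=arm.get_state();print('t',s['time_s'],'tcp tray mm',(tr(s['tcp_pos'])*1000).round(1),'gap',round(s['finger_gap'],3),'F',np.round(s['wrist_force'],1))
    R=T.T@np.array(s['tool_rot']);print('rot cols tray',R.round(3).tolist());return s
E
python3 - <<'E'
from h import *
st();c=cap('top');d=cap('scene')
a=cv2.resize(c['pixels'][240:360,270:390,::-1],None,fx=3,fy=3,interpolation=cv2.INTER_CUBIC)
b=cv2.resize(d['pixels'][220:360,230:370,::-1],(360,360),interpolation=cv2.INTER_CUBIC)
cv2.imwrite('pics/c2.png',np.hstack([a,b]))
E
```

```text
t 1.9 tcp tray mm [-121.4    0.2  115.7] gap 0.497 F [-0.2 -0.8 -0. ]
rot cols tray [[-1.0, 0.001, 0.0], [0.001, 1.0, 0.001], [-0.0, 0.001, -1.0]]
```

View pics/c2.png

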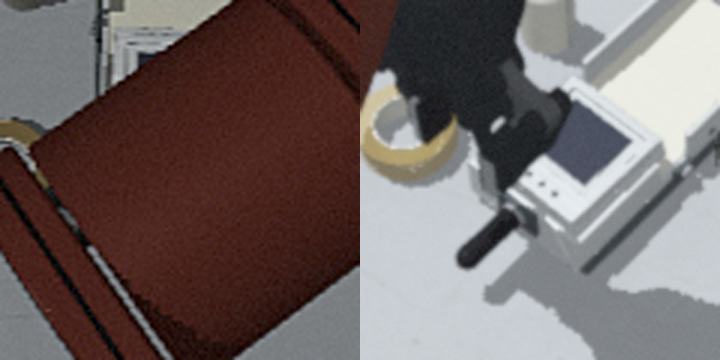

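The close view shows the gripper above and in line with the handle (scene crop (490,240)). I'll descend and close.

Emit:
carry_out(
  deltas=[
    [50,0,0,0.7,0,0,0],
    [50,0,0,0.7,0,0,0],
    [50,0,0,0.7,0,0,0],
    [50,0,0,0.45,0,0,0],
    [0,0,0,0,0,0,0],
    [0,0,0,0,0,0,0],
    [0,0,0,0,0,0,0],
    [0,0,0,0,0,0,0],
  ],
  squeeze=40,
)

```text
time_s: 2.8
tcp_pos: [0.3433, 0.3357, 0.0137]
tool_rot: [[-1.0, 0.031, -0.001], [0.031, 1.0, -0.001], [0.001, -0.001, -1.0]]
wrist_force: [-1.4, -4.6, -2.3]
finger_gap: 0.148
```

```bash
python3 - <<'E'
from h import *
st()
E
```

```text
t 2.8 tcp tray mm [-121.7   -0.9   13.7] gap 0.148 F [-1.4 -4.6 -2.3]
rot cols tray [[-1.0, 0.001, -0.001], [0.001, 1.0, -0.001], [0.001, -0.001, -1.0]]
```

Emit:
carry_out(
  deltas=[
    [0,0,0,-0.061,0,0.191,0],
    [0,0,0,-0.061,0,0.191,0],
    [0,-0.001,0,-0.061,0,0.191,0],
    [0,0,0,-0.061,0,0.191,0],
    [0,-0.001,0,-0.061,0,0.191,0],
    [0,0,0,-0.061,0,0.191,0],
    [0,-0.001,0,-0.061,0,0.191,0],
    [0,-0.001,0,-0.061,0,0.191,0],
  ],
)

```text
time_s: 3.6
tcp_pos: [0.3447, 0.3357, 0.0332]
tool_rot: [[-0.986, 0.031, -0.162], [0.03, 1.0, 0.004], [0.162, -0.001, -0.987]]
wrist_force: [-3.3, -4.3, -2.2]
finger_gap: 0.145
```

```bash
python3 - <<'E'
from h import *
st();d=cap('scene');save(d,'c3.png',(240,160,440,340),3)
E
```

```text
t 3.6 tcp tray mm [-120.3   -0.9   33.2] gap 0.145 F [-3.3 -4.3 -2.2]
rot cols tray [[-0.987, 0.001, -0.162], [0.001, 1.0, -0.0], [0.162, -0.001, -0.987]]
```

View pics/c3.png

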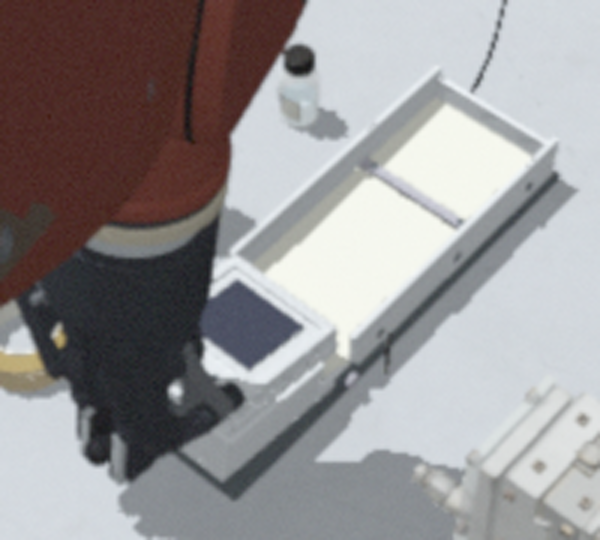

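The tray is rising with the gripper and the pile is still on it (image (255,310)). I'll continue more slowly.

Emit:
carry_out(
  deltas=[
    [0,0,0,-0.046,0,0.143,0],
    [0,-0.001,0,-0.046,0,0.143,0],
    [0,0,0,-0.046,0,0.143,0],
    [0,0,0,-0.046,0,0.143,0],
    [0,-0.001,0,-0.046,0,0.143,0],
    [0,0,0,-0.046,0,0.143,0],
    [0,0,0,-0.046,0,0.143,0],
    [0,0,0,-0.046,0,0.143,0],
  ],
)

```text
time_s: 4.45
tcp_pos: [0.348, 0.3356, 0.0478]
tool_rot: [[-0.96, 0.03, -0.278], [0.029, 1.0, 0.008], [0.279, -0.0, -0.96]]
wrist_force: [-4.1, -5.4, -0.4]
finger_gap: 0.146
```

Emit:
carry_out(
  deltas=[
    [0,0,0,-0.046,0,0.143,0],
    [0,-0.001,0,-0.046,0,0.143,0],
    [0,0,0,-0.046,0,0.143,0],
    [0,0,0,-0.046,0,0.143,0],
    [0,-0.001,0,-0.046,0,0.143,0],
    [0,0,0,-0.046,0,0.143,0],
    [0,0,0,-0.046,0,0.143,0],
    [0,0,0,-0.046,0,0.143,0],
  ],
)

```text
time_s: 5.25
tcp_pos: [0.353, 0.3355, 0.062]
tool_rot: [[-0.92, 0.03, -0.391], [0.028, 1.0, 0.012], [0.391, -0.0, -0.92]]
wrist_force: [-4.5, -5.7, 1.2]
finger_gap: 0.148
```

```bash
python3 - <<'E'
from h import *
st();d=cap('scene');save(d,'c4.png',(240,160,440,340),3)
E
```

```text
t 5.25 tcp tray mm [-112.    -0.8   62. ] gap 0.148 F [-4.5 -5.7  1.2]
rot cols tray [[-0.92, 0.0, -0.391], [0.0, 1.0, -0.0], [0.391, -0.0, -0.92]]
```

View pics/c4.png

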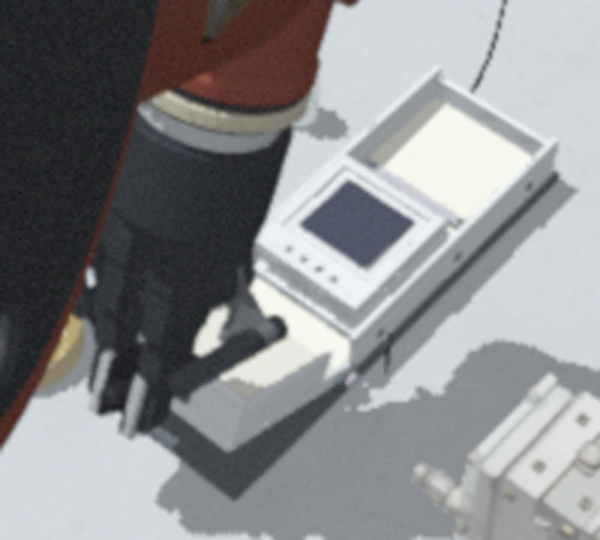

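The pile has slid onto the fixed tray (top plate trailing edge at crop (258,255)–(360,305)) and the tip tray is empty. I'll check that edge and whether it has stopped.

```bash
python3 - <<'E'
from h import *
d=cap('scene')
for u,v,z in[(360,305,.0455),(258,255,.0455),(450,232,.0455),(347,168,.0455),(345,330,.0215),(355,335,.036),(258,270,.0215)]: print((tr(ray(d,u/3+240,v/3+160,z))*1000).round(1))
x=cv2.imread('pics/c4.png');save(d,'c5.png',(240,160,440,340),3);y=cv2.imread('pics/c5.png')
print(np.abs(x[170:330,250:460].astype(int)-y[170:330,250:460]).mean(), np.abs(x[450:,:100].astype(int)-y[450:,:100]).mean())
E
```

```text
[ 22.1 -36.4  45.5]
[12.1 23.6 45.5]
[ 89.  -42.   45.5]
[87.4 26.4 45.5]
[ 18.6 -30.3  21.5]
[ 11.5 -42.3  36. ]
[18.1 29.3 21.5]
1.3433333333333333 0.7224444444444444
```

Emit:
carry_out(
  deltas=[
    [0,0,0,0.061,0,-0.191,0],
    [0,-0.001,0,0.061,0,-0.191,0],
    [0,0,0,0.061,0,-0.191,0],
    [0,-0.001,0,0.061,0,-0.191,0],
    [0,0,0,0.061,0,-0.191,0],
    [0,-0.001,0,0.061,0,-0.191,0],
    [0,0,0,0.061,0,-0.191,0],
    [0,-0.001,0,0.061,0,-0.191,0],
  ],
)

```text
time_s: 6.15
tcp_pos: [0.3468, 0.3357, 0.0431]
tool_rot: [[-0.971, 0.031, -0.238], [0.03, 1.0, 0.007], [0.238, -0.0, -0.971]]
wrist_force: [-3.9, -6.3, 0.1]
finger_gap: 0.144
```

Emit:
carry_out(
  deltas=[
    [0,0,0,0.061,0,-0.191,0],
    [0,-0.001,0,0.061,0,-0.191,0],
    [0,0,0,0.061,0,-0.191,0],
    [0,-0.001,0,0.061,0,-0.191,0],
    [0,0,0,0.061,0,-0.191,0],
    [0,-0.001,0,0.061,0,-0.191,0],
    [0,0,0,0.061,0,-0.191,0],
    [0,-0.001,0,0.061,0,-0.191,0],
  ],
)

```text
time_s: 6.95
tcp_pos: [0.3437, 0.3357, 0.0237]
tool_rot: [[-0.996, 0.031, -0.08], [0.031, 1.0, 0.002], [0.08, -0.001, -0.997]]
wrist_force: [-3.1, -5.8, 0.0]
finger_gap: 0.148
```

```bash
python3 - <<'E'
from h import *
st()
E
```

```text
t 6.95 tcp tray mm [-121.4   -0.9   23.7] gap 0.148 F [-3.1 -5.8  0. ]
rot cols tray [[-0.997, 0.001, -0.08], [0.001, 1.0, -0.001], [0.08, -0.001, -0.997]]
```

Emit:
carry_out(
  deltas=[
    [0,0,0,0.031,0,-0.096,0],
    [0,0,0,0.031,0,-0.096,0],
    [0,0,0,0.031,0,-0.096,0],
    [0,0,0,0.031,0,-0.096,0],
    [0,0,0,0.031,0,-0.096,0],
    [0,0,0,0.031,0,-0.096,0],
    [0,0,0,0.031,0,-0.096,0],
    [0,0,0,0.031,0,-0.096,0],
  ],
)

```text
time_s: 7.75
tcp_pos: [0.3433, 0.3357, 0.0137]
tool_rot: [[-1.0, 0.031, -0.0], [0.031, 1.0, -0.001], [0.0, -0.001, -1.0]]
wrist_force: [-2.2, -5.3, -0.5]
finger_gap: 0.148
```

Emit:
carry_out(
  deltas=[
    [0,0,0,0,0,0,0],
    [46,0,0.0,0,0,0,0],
    [46,0,0,0,0,0,0],
    [46,0,0,0,0,0,0],
    [46,0,0,-0.5,0,0,0],
    [46,0,0,-0.8,0,0,0],
    [46,0,0,-0.8,0,0,0],
    [46,0,0,-0.8,0,0,0],
  ],
)

```text
time_s: 8.55
tcp_pos: [0.3438, 0.3365, 0.1311]
tool_rot: [[-1.0, 0.031, 0.002], [0.031, 1.0, 0.001], [-0.001, 0.001, -1.0]]
wrist_force: [0.5, 0.5, 0.5]
finger_gap: 0.46
```

```bash
python3 - <<'E'
from h import *
st();c=cap('top');d=cap('scene')
a=cv2.resize(c['pixels'][140:340,285:371,::-1],None,fx=3,fy=3,interpolation=cv2.INTER_CUBIC)
b=cv2.resize(d['pixels'][180:330,260:430,::-1],None,fx=3,fy=3,interpolation=cv2.INTER_CUBIC)
o=np.zeros((600,258+510,3),np.uint8);o[:,:258]=a;o[:450,258:]=b;cv2.imwrite('pics/c6.png',o)
E
```

```text
t 8.55 tcp tray mm [-121.3   -0.2  131.1] gap 0.46 F [0.5 0.5 0.5]
rot cols tray [[-1.0, 0.001, 0.001], [0.001, 1.0, 0.001], [-0.001, 0.001, -1.0]]
```

View pics/c6.png

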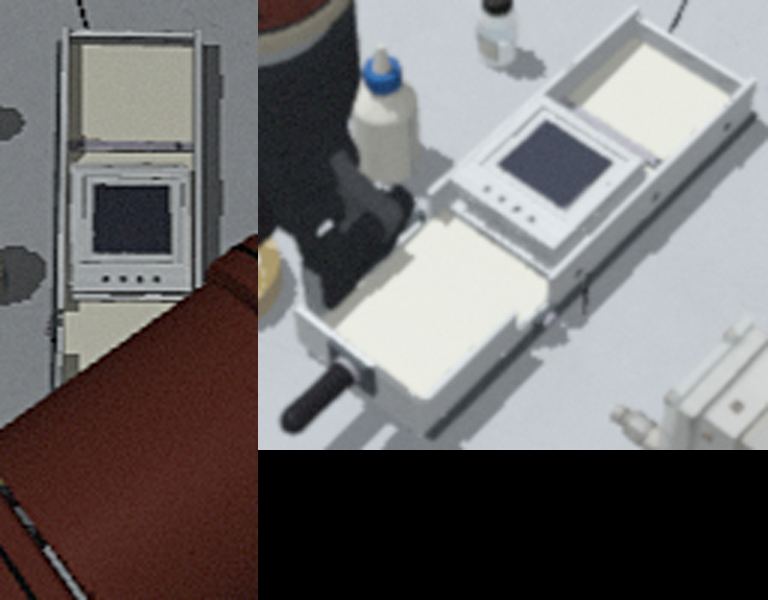

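Tip tray is down and empty; the pile lies on the fixed tray, top plate from crop (72,165) to (192,293). Next I'll place the fingers behind it.

Emit:
carry_out(
  deltas=[
    [22,-0.6,0,0,0,0,0],
    [22,-0.7,0,0.1,0,0,0],
    [22,-0.7,0,0.5,0,0,0],
    [22,-0.5,0,0.6,0,0,0],
    [22,0,0,0.7,0,0,0],
    [22,0,0,0.6,0,0,0],
    [22,0,0,0.3,0,0,0],
    [22,0,0,0.05,0,0,0],
  ],
)

```text
time_s: 9.45
tcp_pos: [0.4435, 0.333, 0.0146]
tool_rot: [[-1.0, 0.031, 0.0], [0.031, 1.0, -0.0], [-0.0, -0.0, -1.0]]
wrist_force: [0.4, 0.3, 1.1]
finger_gap: 0.222
```

```bash
python3 - <<'E'
from h import *
st();c=cap('top');d=cap('scene')
for u,v in[(72,165),(192,165),(72,293),(192,293)]: print((tr(ray(c,u/3+285,v/3+140,.0455))*1000).round(1))
E
```

```text
t 9.45 tcp tray mm [-21.5  -0.6  14.6] gap 0.222 F [0.4 0.3 1.1]
rot cols tray [[-1.0, 0.001, 0.0], [0.001, 1.0, -0.0], [-0.0, -0.0, -1.0]]
[94.5 35.1 45.5]
[ 95.9 -36.7  45.5]
[16.4 33.7 45.5]
[ 17.7 -36.9  45.5]
```

Emit:
carry_out(
  deltas=[
    [22,-0.2,0,-0.04,0,0,0],
    [22,-0.2,0,0,0,0,0],
    [22,-0.13,0,0,0,0,0],
    [22,-0.08,0,0,0,0,0],
    [22,-0.08,0,0,0,0,0],
    [22,-0.08,0,0,0,0,0],
    [22,-0.08,0,0,0,0,0],
    [22,-0.08,0,0,0,0,0],
  ],
)

```text
time_s: 10.35
tcp_pos: [0.4808, 0.3318, 0.0169]
tool_rot: [[-1.0, 0.031, 0.0], [0.031, 1.0, -0.0], [-0.0, -0.0, -1.0]]
wrist_force: [-0.8, -0.0, -0.6]
finger_gap: 0.218
```

```bash
python3 - <<'E'
from h import *
st();d=cap('scene');c=cap('top')
b=cv2.resize(d['pixels'][180:300,300:430,::-1],None,fx=4,fy=4,interpolation=cv2.INTER_CUBIC)
cv2.imwrite('pics/c7.png',b)
E
```

```text
t 10.35 tcp tray mm [15.8 -0.7 16.9] gap 0.218 F [-0.8 -0.  -0.6]
rot cols tray [[-1.0, 0.001, 0.0], [0.001, 1.0, -0.0], [-0.0, -0.0, -1.0]]
```

View pics/c7.png

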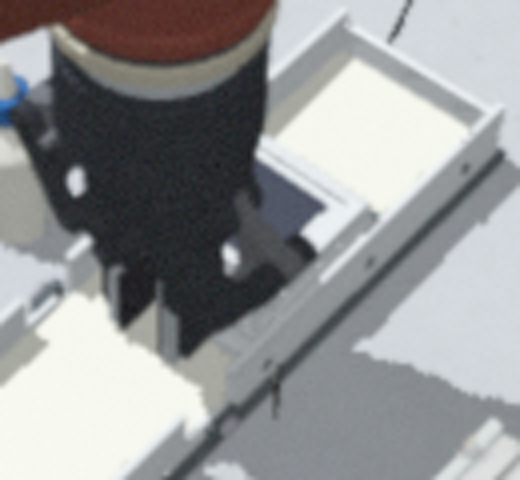

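Fingers are behind the pile at (150,300), pushing lightly (0.8 N). I'll push on slowly.

Emit:
carry_out(
  deltas=[
    [22,-0.04,0,0,0,0,0],
    [22,-0.04,0,0,0,0,0],
    [22,-0.03,0,0,0,0,0],
    [22,-0.03,0,0,0,0,0],
    [22,-0.02,0,0,0,0,0],
    [22,-0.02,0,0,0,0,0],
    [22,-0.02,0,0,0,0,0],
    [22,-0.0,0,0,0,0,0],
  ],
)

```text
time_s: 11.25
tcp_pos: [0.4889, 0.3316, 0.0171]
tool_rot: [[-1.0, 0.031, 0.001], [0.031, 1.0, -0.0], [-0.001, 0.0, -1.0]]
wrist_force: [0.0, -0.5, -0.1]
finger_gap: 0.22
```

Emit:
carry_out(
  deltas=[
    [22,-0.015,0,0,0,0,0],
    [22,-0.015,0,0,0,0,0],
    [22,-0.01,0,0,0,0,0],
    [22,-0.01,0,0,0,0,0],
    [22,-0.01,0,0,0,0,0],
    [22,-0.01,0,0,0,0,0],
    [22,0,0,0,0,0,0],
    [22,0.0,0,0,0,0,0],
  ],
)

```text
time_s: 12.05
tcp_pos: [0.4914, 0.3315, 0.017]
tool_rot: [[-1.0, 0.031, 0.0], [0.031, 1.0, -0.0], [-0.0, -0.0, -1.0]]
wrist_force: [-2.6, 0.5, 1.3]
finger_gap: 0.221
```

```bash
python3 - <<'E'
from h import *
st()
E
```

```text
t 12.05 tcp tray mm [26.4 -0.7 17. ] gap 0.221 F [-2.6  0.5  1.3]
rot cols tray [[-1.0, 0.001, 0.0], [0.001, 1.0, -0.0], [-0.0, -0.0, -1.0]]
```

Emit:
carry_out(
  deltas=[
    [22,-0.01,0,0,0,0,0],
    [22,-0.01,0,0,0,0,0],
    [22,-0.01,0,0,0,0,0],
    [22,-0.01,0,0,0,0,0],
    [22,-0.01,0,0,0,0,0],
    [22,0,0,0,0,0,0],
    [22,0,0,0,0,0,0],
    [22,0.0,0,0,0,0,0],
  ],
)

```text
time_s: 12.85
tcp_pos: [0.4916, 0.3315, 0.0169]
tool_rot: [[-1.0, 0.031, -0.003], [0.031, 1.0, -0.001], [0.003, -0.001, -1.0]]
wrist_force: [-9.3, -0.7, 6.2]
finger_gap: 0.219
```

```bash
python3 - <<'E'
from h import *
s=st();print(s['joint_efforts'])
E
```

```text
t 12.85 tcp tray mm [26.6 -0.7 16.9] gap 0.219 F [-9.3 -0.7  6.2]
rot cols tray [[-1.0, 0.001, -0.003], [0.001, 1.0, -0.001], [0.003, -0.001, -1.0]]
[-2.87618548e+00 -4.87772942e+01 -3.43429399e+01 -1.01865649e+00
 -2.66264968e+00  1.09844370e-02]
```

Plate 1 is against the bar (9 N at TCP x = 26.6, so face offset ≈ 9.4 mm). Back off and raise over plate 1.

Emit:
carry_out(
  deltas=[
    [22,0.1,0,0,0,0,0],
    [22,0.1,0,0,0,0,0],
    [22,0,0,-0.08,0,0,0],
    [22,0,0,-0.08,0,0,0],
    [22,0,0,0,0,0,0],
    [22,0,0,0,0,0,0],
    [22,0,0,0,0,0,0],
    [22,0.0,0,0,0,0,0],
  ],
)

```text
time_s: 13.65
tcp_pos: [0.4855, 0.3316, 0.0233]
tool_rot: [[-1.0, 0.031, 0.001], [0.031, 1.0, -0.0], [-0.001, -0.0, -1.0]]
wrist_force: [-0.3, -0.6, -1.0]
finger_gap: 0.223
```

```bash
python3 - <<'E'
from h import *
st();c=cap('top');d=cap('scene')
a=cv2.resize(c['pixels'][140:270,285:371,::-1],None,fx=4,fy=4,interpolation=cv2.INTER_CUBIC)
b=cv2.resize(d['pixels'][180:310,310:420,::-1],None,fx=4,fy=4,interpolation=cv2.INTER_CUBIC)
cv2.imwrite('pics/c8.png',np.hstack([a,b]))
E
```

```text
t 13.65 tcp tray mm [20.6 -0.8 23.3] gap 0.223 F [-0.3 -0.6 -1. ]
rot cols tray [[-1.0, 0.001, 0.001], [0.001, 1.0, -0.0], [-0.001, -0.0, -1.0]]
```

Emit:
carry_out(
  deltas=[
    [22,-0.1,0,0,0,0,0],
    [22,-0.08,0,0,0,0,0],
    [22,-0.08,0,0,0,0,0],
    [22,-0.08,0,0,0,0,0],
    [22,-0.08,0,0,0,0,0],
    [22,-0.08,0,0,0,0,0],
    [22,-0.02,0,0,0,0,0],
    [22,0.0,0,0,0,0,0],
  ],
)

```text
time_s: 14.55
tcp_pos: [0.5066, 0.331, 0.0235]
tool_rot: [[-1.0, 0.031, 0.001], [0.031, 1.0, 0.0], [-0.001, 0.0, -1.0]]
wrist_force: [0.3, -0.2, -0.6]
finger_gap: 0.22
```

```bash
python3 - <<'E'
from h import *
st()
E
```

```text
t 14.55 tcp tray mm [41.7 -0.7 23.5] gap 0.22 F [ 0.3 -0.2 -0.6]
rot cols tray [[-1.0, 0.001, 0.001], [0.001, 1.0, 0.0], [-0.001, 0.0, -1.0]]
```

Emit:
carry_out(
  deltas=[
    [22,0.1,0,0,0,0,0],
    [22,0,0,-0.1,0,0,0],
    [22,0,0,-0.095,0,0,0],
    [22,0,0,0,0,0,0],
    [22,-0.1,0,0,0,0,0],
    [22,-0.08,0,0,0,0,0],
    [22,-0.08,0,0,0,0,0],
    [22,-0.08,0,0,0,0,0],
  ],
)

```text
time_s: 15.35
tcp_pos: [0.5162, 0.3307, 0.0312]
tool_rot: [[-1.0, 0.031, 0.001], [0.031, 1.0, -0.0], [-0.001, -0.0, -1.0]]
wrist_force: [-0.9, 0.6, 0.2]
finger_gap: 0.218
```

Emit:
carry_out(
  deltas=[
    [22,-0.08,0,0,0,0,0],
    [22,-0.05,0,0,0,0,0],
    [22,0,0,0,0,0,0],
    [22,0,0,0,0,0,0],
    [22,0,0,0,0,0,0],
    [22,0,0,0,0,0,0],
    [22,0,0,0,0,0,0],
    [22,0,0,0,0,0,0],
  ],
)

```text
time_s: 16.15
tcp_pos: [0.5211, 0.3306, 0.0313]
tool_rot: [[-1.0, 0.031, 0.001], [0.031, 1.0, -0.0], [-0.001, 0.0, -1.0]]
wrist_force: [0.2, -0.3, 0.3]
finger_gap: 0.218
```

```bash
python3 - <<'E'
from h import *
st()
E
```

```text
t 16.15 tcp tray mm [56.1 -0.7 31.3] gap 0.218 F [ 0.2 -0.3  0.3]
rot cols tray [[-1.0, 0.001, 0.001], [0.001, 1.0, 0.0], [-0.001, 0.0, -1.0]]
```

Measured 56.1 (target 56.5). Now raise and push the top plate to 71.4.

Emit:
carry_out(
  deltas=[
    [22,-0.01,0,0,0,0,0],
    [22,0.1,0,0,0,0,0],
    [22,0,0,-0.1,0,0,0],
    [22,0,0,-0.1,0,0,0],
    [22,0,0,0,0,0,0],
    [22,-0.1,0,0,0,0,0],
    [22,-0.08,0,0,0,0,0],
    [22,-0.08,0,0,0,0,0],
  ],
)

```text
time_s: 16.95
tcp_pos: [0.5282, 0.3303, 0.0392]
tool_rot: [[-1.0, 0.031, 0.001], [0.031, 1.0, -0.0], [-0.001, -0.0, -1.0]]
wrist_force: [-0.5, -0.1, 0.1]
finger_gap: 0.221
```

Emit:
carry_out(
  deltas=[
    [22,-0.08,0,0,0,0,0],
    [22,-0.08,0,0,0,0,0],
    [22,-0.05,0,0,0,0,0],
    [22,0,0,0,0,0,0],
    [22,0,0,0,0,0,0],
    [22,0,0,0,0,0,0],
    [22,0,0,0,0,0,0],
    [22,0,0,0,0,0,0],
  ],
)

```text
time_s: 17.75
tcp_pos: [0.5363, 0.3302, 0.0394]
tool_rot: [[-1.0, 0.031, 0.001], [0.031, 1.0, 0.0], [-0.001, 0.0, -1.0]]
wrist_force: [0.0, 0.2, 0.3]
finger_gap: 0.223
```

```bash
python3 - <<'E'
from h import *
st()
E
```

```text
t 17.75 tcp tray mm [71.3 -0.7 39.4] gap 0.223 F [0.  0.2 0.3]
rot cols tray [[-1.0, 0.001, 0.001], [0.001, 1.0, 0.0], [-0.001, 0.0, -1.0]]
```

Emit:
carry_out(
  deltas=[
    [22,0.2,0,0,0,0,0],
    [22,0,0,-0.5,0,0,0],
    [22,0,0,-0.9,0,0,0],
    [22,0,0,-1,0,0,0],
    [22,0,0,-1,0,0,0],
    [22,0.7,0.3,-0.9,0,0,0],
    [22,0.9,0.7,0,0,0,0],
    [22,0.9,0.7,0,0,0,0],
  ],
)

```text
time_s: 18.55
tcp_pos: [0.4299, 0.4023, 0.2134]
tool_rot: [[-0.999, 0.033, 0.004], [0.033, 0.999, 0.002], [-0.004, 0.003, -1.0]]
wrist_force: [-0.4, 0.3, -0.6]
finger_gap: 0.215
```

Emit:
carry_out(
  deltas=[
    [22,0.9,0.7,0,0,0,0],
    [22,0.9,0.7,0,0,0,0],
    [22,0.9,0.7,0,0,0,0],
    [22,0.9,0.7,0,0,0,0],
    [22,0.8,0.8,0,0,0,0],
    [22,0.8,0.8,0,0,0,0],
    [22,0.4,0.8,0,0,0,0],
    [22,0,0,0,0,0,0],
  ],
)

```text
time_s: 19.35
tcp_pos: [0.2093, 0.6189, 0.2105]
tool_rot: [[-1.0, 0.027, -0.0], [0.027, 1.0, 0.001], [0.0, 0.001, -1.0]]
wrist_force: [0.3, -1.3, 0.1]
finger_gap: 0.216
```

```bash
python3 - <<'E'
from h import *
st();c=cap('top');d=cap('scene')
a=cv2.resize(c['pixels'][140:270,285:371,::-1],None,fx=4,fy=4,interpolation=cv2.INTER_CUBIC)
b=cv2.resize(d['pixels'][180:310,310:420,::-1],None,fx=4,fy=4,interpolation=cv2.INTER_CUBIC)
cv2.imwrite('pics/c9.png',np.hstack([a,b]))
E
```

```text
t 19.35 tcp tray mm [-264.1  278.1  210.5] gap 0.216 F [ 0.3 -1.3  0.1]
rot cols tray [[-1.0, -0.003, -0.0], [-0.003, 1.0, 0.001], [0.0, 0.001, -1.0]]
```

View pics/c9.png

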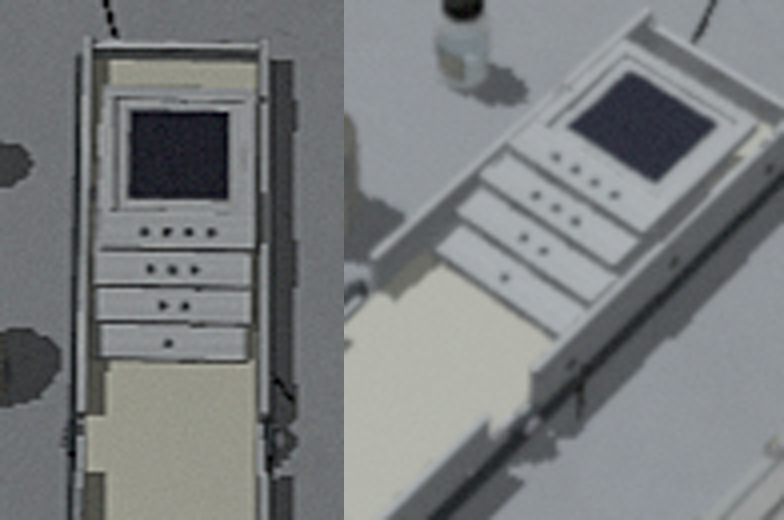

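A fan of four with all marks showing; trailing edges at top-crop rows ≈247, 284, 321, 358. Check the numbers.

```bash
python3 - <<'E'
from h import *
c=cap('top')
for k,l,r,v in[(4,99,255,247),(3,95,252,284.5),(2,96,251,321.5),(1,99,247,359)]:
    z=.0135+.008*k;A=tr(ray(c,l/4+285,v/4+140,z))*1e3;B=tr(ray(c,r/4+285,v/4+140,z))*1e3
    print(k,'x',((A+B)/2)[0].round(1),'y',A[1].round(1),B[1].round(1),'mid',((A+B)/2)[1].round(1))
g=c['pixels'].mean(2)
for u in(314,345): print(u,g[198:234,u].astype(int).tolist())
# subpixel dark-edge row per column range -> yaw of each trailing edge
for k,v in[(4,202),(3,211),(2,220.5),(1,229.5)]:
    z=.0135+.008*k;P=[]
    for u in range(313,345):
        w=np.arange(int(v)-3,int(v)+5);q=np.clip(110-g[w,u],0,None)
        if q.sum()>0:P.append(tr(ray(c,u,(w*q).sum()/q.sum(),z))[:2]*1e3)
    P=np.array(P);f=np.polyfit(P[:,1],P[:,0],1);print(k,'edge x',f[1].round(1),'yaw deg',np.degrees(-f[0]).round(2))
E
```

```text
4 x 82.7 y 33.6 -36.3 mid -1.4
3 x 67.4 y 35.1 -35.7 mid -0.3
2 x 52.2 y 34.4 -35.9 mid -0.8
1 x 36.6 y 32.7 -34.7 mid -1.0
314 [138, 137, 141, 116, 69, 150, 138, 141, 142, 139, 134, 141, 147, 53, 151, 143, 138, 144, 143, 138, 140, 145, 50, 154, 143, 139, 141, 145, 142, 133, 144, 71, 126, 148, 146, 147]
345 [141, 137, 142, 150, 65, 127, 146, 138, 145, 146, 137, 137, 146, 116, 85, 152, 140, 144, 146, 141, 141, 146, 121, 70, 144, 136, 133, 138, 129, 131, 134, 144, 60, 154, 145, 143]
4 edge x 82.0 yaw deg 1.34
3 edge x 67.3 yaw deg -0.26
2 edge x 52.4 yaw deg -1.41
1 edge x 37.0 yaw deg -1.39
```

```bash
python3 - <<'E'
from h import *
g=cv2.imread('pics/top0.png').astype(int);n=cap('top')['pixels'][:,:,::-1].astype(int)
for k,(x0,y0,x1,y1) in dict(vial=(264,165,300,190),bottle=(260,212,300,245),tape=(250,274,292,318),handle=(320,303,336,330)).items(): print(k,np.abs(g-n)[y0:y1,x0:x1].mean().round(2))
print(arm.finish_job())
E
```

```text
vial 3.69
bottle 3.42
tape 3.29
handle 8.95
the job is handed in; nothing more can be done
None
```

The job is done and handed in at about 19 s. I lifted the tip tray by its handle to about 0.40 rad. The pile slid onto the fixed tray as one block, and I lowered the tip tray back under grip before letting go. I then pushed the pile to the register bar until about 9 N of contact showed plate 1 was against it. Plates 2 to 4 were then stepped forward with the fingertips.

**Last checks (camera, calibration good to about 2 mm):**
- **Steps:** the rear edges of plates 1 to 4 are at x ≈ 36.6, 52.2, 67.4 and 82.7 mm, so the steps are about 15.6, 15.2 and 15.3 mm. Plate 1 against the bar should read 36 mm.
- **Straightness:** the plates line up sideways within about 1 mm, and every marking strip shows.
- **Vial, bottle and tape:** the images before and after differ only by about noise level, so they have not moved.

**Checks that disagreed:**
- **Plate rotation:** an automatic edge fit gave rotations from −1.4° to +1.3°. Plate 4's fit probably picked up its drilled marks. The raw edge pixels put the plates within about 1° of each other.
- **Handle:** its small image patch differed more from the start (9 against about 3.5 for the others). I did not look into why. The gripper reading just before release put the handle back at its starting height, and an image after release showed the tip tray down.

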